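# Clear the photometer's well and hold its reference slide at the mark

## Task

The sample in the photometer is finished with: lift its vial out of the well and set it down in the wire basket for washing-up, lowering it in rather than letting it fall from above the rim. Then, with the well empty for the reference reading, pull the spring-loaded reference slide straight out by its black knob until the whole red ring on its rod has just come out of the bush, about 30 mm, and keep it there: it springs back when let go, so finish with the gripper still holding it at the mark. Leave the basket and the other things on the bench where they stand.

Things in the scene. Friction and masses are not known exactly. Their poses are not given: they have to be found in the camera images.
- photometer: Bench photometer, fixed, 240 mm deep (x), 300 mm wide (y); origin at the centre of its underside on the bench; its own x points from its front towards its back, y to the left, z up. Right part (own y -150 to -30 mm): cream sample compartment, flat top 100 mm above the bench with the well in it, upright front face at own x = -120 mm with the slide's bush in it. Left part: grey display head
- well (a point): Centre of the well's mouth in the top of the sample compartment, at own (-45, -90, 100) mm of the photometer. The well is round, 28 mm across and 60 mm deep
- head (a point): Middle of the top of the grey display head, the photometer's left part (own y -30 to 150 mm): flat top 130 mm above the bench, behind a panel that slopes down to 46 mm at the front
- dust_lid (a point): Top edge of the well's cream dust lid, folded open: a 94 mm wide plate standing on the compartment's top, 105 to 135 mm behind the well's axis, up to 168 mm above the bench
- vial: The finished sample: capped yellow glass vial, 25 mm diameter, 95 mm tall, about 55 g, the top 17 mm a black cap of 26.6 mm diameter. It stands upright in the well on its floor, its upper 35 mm above the compartment's top. Origin at the centre of its underside, z up along it
- vial_mid (a point): Middle of the finished vial, on its axis 47.5 mm above its underside
- basket: Bright steel wire basket, loose, 0.9 kg, outside 200 mm (its x) by 140 mm (its y), 70 mm high, walls 4 mm, inner floor 4 mm above the bench; origin at the centre of its underside. It stands to the robot's left or right. An earlier used vial lies inside along its +x end wall; the rest is free
- used_vial: Used colourless vial with a black cap, same size, lying in the basket along the wall at the basket's +x end; origin at the centre of its base. It may be nudged there
- knob (a point): Black ribbed round knob of the reference slide, 21 mm diameter, 30 mm long, axis level along the photometer's x, 65 mm above the bench; this point is its centre, axes as the photometer's. At home it is 39 mm in front of the bush's face (24 mm of free 10 mm steel rod between). The rod carries a 8 mm wide, 12 mm thick red ring, hidden until the slide is pulled
- bush (a point): Centre of the outer face of the steel bush (26 mm diameter) in the front face of the photometer, through which the slide's rod runs
- slide (a joint): How far the reference slide is pulled out, m: 0 = home, grows as the knob is pulled along the photometer's -x; end stop at 0.045. At 0.030 the whole red ring has just come out of the bush: the mark. A spring pulls it home, with about 4 N at 0, 8 N at the mark, 10 N at the stop
- rack_vial0: Yellow vial with a black cap, waiting in the blue tray, not to be disturbed; same size, origin at the centre of its underside
- rack_vial1: Second yellow vial waiting in the blue tray, same size and origin
- rack: Fixed blue plastic vial tray, 146 by 80 mm and 36 mm high, with 2 by 4 cells; on the other side from the basket; origin at the centre of its underside
- beaker: Clear glass beaker, 68 mm diameter, 85 mm tall; origin at the centre of its underside
- flask: Amber conical flask, 84 mm diameter at the foot, 122 mm tall; origin at the centre of its underside
- reagent: Brown reagent bottle with a white cap, 60 mm diameter, 135 mm tall; origin at the centre of its underside
- bulb: Dark rubber pipette bulb, 56 mm diameter, 75 mm tall; origin at the centre of its underside
- weigh_boat: White square weighing boat, 75 mm wide, 18 mm high; origin at the centre of its underside

How it is judged:
By the outcome, as a careful person would: the job done as asked, in the order asked, and still so for the second after the job is handed in, while the arm keeps its last pose, push and grip.
It also fails if it takes over 45 s, if anything falls off the work surface, if the arm or the gripper's body presses on something with over 40 N, if the wrist force passes 120 N, or if a joint passes its speed limit or range.

## Robot

A 7-joint arm with a two-finger parallel gripper is mounted at the origin on the work surface. World frame = base frame: x ahead of the robot, y to its left, z up, the work surface at z = 0. Lengths are in m, angles in rad, forces in N, time in s.
With the tool pointing down it reaches from about 0.4 to 0.85 m from the base axis. Payload 6.9 kg.
Tool frame: the origin (TCP) lies midway between the tips of the shut fingers; the grasp point (between the pads) lies behind it (ctrl.pinch_z is the z of the grasp point in the tool frame, in m); z points along the fingers, y is the line along which they close (so a half turn about z gives the same grasp; the last joint's range is limited). The gripper opens to 85 mm and grips with 20 to 120 N. Pads are 22 mm wide; open, the fingers measure 114 mm over their backs; the gripper's body (76 mm by 85 mm) begins 54 mm behind the grasp point. The pads swing forward as they close: fully open they stand 13 mm farther back than shut.
Start: joints at [-1.095, 0.507, -0.238, 1.5, 0.126, 1.149, -0.155], TCP at [0.226, 0.583, 0.209] pointing down, gripper open.
Joint ranges: [-3.08, 3.08], [-0.24, 2.05], [-1.43, 1.35], [0, 2.5], [-1.52, 4.66], [0.17, 1.96], [-2.89, 2.89]. Speed limits (rad/s): [2.39, 2.39, 3.14, 3.14, 3.14, 3.14, 3.14].

## Interface

Orientations are given as a unit quaternion [w, x, y, z].
In Python, from station import ctrl, get_state, vision, ticket, models gives the robot as it stands. Calls block until the motion is done:
- ctrl.movep(position, orientation): joint-space move of the TCP to a pose.
- ctrl.movel(position, frame=None, max_speed=0.15): straight line of the TCP; frame=None keeps the orientation; max_speed is the mean speed in m/s.
- ctrl.set_joints(angles): joint-space move.
- ctrl.ungrasp() and ctrl.close_gripper(force=None): open the fingers fully, or close them until they stop; force is the grip in N (None keeps the last).
- ctrl.pause(seconds).
- ctrl.ik(position, orientation): joint angles nearest the present ones, or None.
- get_state(): the state.
- vision.grab_frame(name): name is "scene" or "top" or "wrist"; returns (picture, depth): 400x640x3 uint8, blue, green, red; 400x640 float32, m along the optical axis (not along the pixel's ray), 0 where there is no reading.
- vision.camera_info(name): a dict with "mtx" (3x3 intrinsics, pixels), "R" (3x3) and "t" (3): a world point X has camera coordinates R X + t; the wrist camera has in their place "hand_eye" (4x4, takes a point from camera to tool coordinates, whose origin is the TCP and whose axes are the flange's). Camera axes: x right, y down, z forward; pixel columns grow to the right and rows downward; lengths in m; the calibration is good to about 2 mm. A picture is of the moment at which its call begins: read the wrist's pose just before it. camera_info takes no time and is no camera call.
A pose or a line that the arm cannot do raises ctrl.Unreachable and nothing moves.
- ticket.close_job(): hands the job in; it is judged then, once.
Trained networks look in the newest picture that a camera, given by its name, has taken for a name from the list of things; names that differ only in an ending like _2 or _b are one class to them, and where a whole thing is asked for, a point or a joint stands for the part that bears it (a point fixed in the world has none). Each returns a list of dicts, best first, with "p" (0 to 1); they miss things now and then, are a little off and sometimes report something else, mostly with a low value. They report only what shows in the picture. A call takes as long as a camera call.
- models.recognise(camera, target): "point" ([column, row] in pixels, amid what is visible of it).
- models.masks_of(camera, target): "mask" (400x640 bool, what is visible of it) and "point" ([column, row] in pixels, amid what is visible of it).
The state is a dict: "time": time; "qpos": joint angles; "qd": joint speeds; "tau": joint torques, N m; "tcp_pos": TCP position; "eef_rot": TCP orientation; "contact_force": force on the tool from outside, world axes, zero at the start; "wrist_torque": the same for the moment, N m; "width": finger opening in m; "gripper_force": force on a finger pad.
Only numpy, scipy, OpenCV 4.12 (cv2) and the standard library are available. Lean on these libraries where they do the work, as an engineer would, in place of code of your own. Each camera call takes 0.05 s, during which the arm holds its last target. There are 200 camera calls.

## Working session

There is one attempt and no reset: what is moved stays moved. The work goes in short steps, each a Python script; the robot and the scene stay as the last script left them, time stands still between calls to the robot, and variables do not carry over. Pictures are saved under pics/ and viewed, at most 10 in all, crops included, and the job is handed in when it is done.

```bash
ls; mkdir -p pics
cat > h.py <<'E'
import numpy as np, cv2
from station import ctrl,get_state,vision,ticket,models
from scipy.spatial.transform import Rotation as R
def cloud(name,d):
    i=vision.camera_info(name);K=np.array(i["mtx"])
    v,u=np.mgrid[:400,:640]
    c=np.stack([(u-K[0,2])/K[0,0]*d,(v-K[1,2])/K[1,1]*d,d],-1)
    if "R" in i: return (c-np.array(i["t"]).ravel())@np.array(i["R"])
    s=get_state();H=np.array(i["hand_eye"]);q=s["eef_rot"]
    r=R.from_quat([q[1],q[2],q[3],q[0]]).as_matrix()
    return (c@H[:3,:3].T+H[:3,3])@r.T+np.array(s["tcp_pos"])
E
python3 - <<'E'
from h import *
s=get_state();print(s["time"],s["eef_rot"],ctrl.pinch_z,s["width"],s["contact_force"])
for c in("scene","top"):
    im,d=vision.grab_frame(c);cv2.imwrite(f"pics/{c}0.png",im);P=cloud(c,d)
    print(c,(-np.array(vision.camera_info(c)["R"]).T@np.array(vision.camera_info(c)["t"]).ravel()).round(3))
    for t in("photometer","vial","basket","used_vial","knob","bush","rack","head","dust_lid"):
        for m in models.masks_of(c,t)[:2]:
            q=P[m["mask"]&(d>0)]
            if len(q): print(t,round(m["p"],2),np.round(m["point"]),len(q),np.median(q,0).round(3),np.percentile(q,2,0).round(3),np.percentile(q,98,0).round(3))
print(get_state()["time"])
E
```

```text
pics
0.0 [-1.49391230e-04  1.83854594e-01  9.82953025e-01 -9.03130374e-04] -0.0187 0.0852731482640026 [-0.75399405 -0.04788186  0.0427162 ]
scene [ 1.314 -0.874  0.981]
photometer 0.84 [352. 233.] 7956 [ 0.742 -0.028  0.099] [ 0.561 -0.126  0.004] [0.812 0.165 0.138]
photometer 0.41 [208. 260.] 240 [ 0.465 -0.336  0.069] [ 0.443 -0.344  0.02 ] [ 0.472 -0.318  0.101]
vial 0.3 [333. 166.] 592 [0.395 0.313 0.008] [ 0.262  0.269 -0.004] [0.502 0.411 0.072]
vial 0.23 [288. 217.] 60 [ 0.513 -0.052  0.072] [ 0.461 -0.061  0.011] [ 0.527 -0.01   0.078]
basket 0.93 [342. 168.] 278 [0.434 0.319 0.006] [ 0.308  0.267 -0.004] [0.507 0.436 0.072]
basket 0.56 [354. 234.] 7765 [ 0.743 -0.028  0.099] [ 0.564 -0.126  0.01 ] [0.812 0.162 0.138]
used_vial 0.52 [358. 174.] 133 [0.495 0.33  0.027] [0.475 0.285 0.012] [0.505 0.381 0.051]
bush 0.66 [353. 236.] 7945 [ 0.743 -0.028  0.099] [ 0.561 -0.126  0.006] [0.812 0.166 0.138]
bush 0.37 [319. 223.] 124 [ 0.637 -0.063  0.123] [ 0.624 -0.07   0.099] [ 0.645 -0.047  0.137]
rack 0.78 [200. 276.] 1326 [ 0.46  -0.355  0.021] [ 0.37  -0.401 -0.   ] [ 0.521 -0.
[... 638 characters left out ...]
[0.483 0.338 0.027] [ 0.467  0.295 -0.001] [0.498 0.385 0.037]
knob 0.2 [310. 165.] 6010 [0.677 0.027 0.103] [ 0.553 -0.116  0.041] [0.799 0.172 0.144]
bush 0.65 [313. 166.] 5832 [0.678 0.028 0.104] [ 0.555 -0.115  0.049] [0.795 0.17  0.144]
rack 0.92 [419. 234.] 795 [ 0.44  -0.355  0.01 ] [ 0.37  -0.396 -0.004] [ 0.512 -0.306  0.041]
rack 0.44 [310. 166.] 5917 [0.677 0.03  0.104] [ 0.554 -0.114  0.047] [0.797 0.172 0.144]
head 0.95 [310. 165.] 5949 [0.678 0.03  0.104] [ 0.555 -0.115  0.047] [0.797 0.173 0.144]
head 0.22 [225. 227.] 175 [0.483 0.338 0.027] [0.469 0.295 0.015] [0.498 0.385 0.037]
dust_lid 0.73 [308. 167.] 5995 [0.677 0.027 0.103] [ 0.552 -0.116  0.042] [0.799 0.171 0.144]
1.0
```

Run:
```python
import cv2,numpy as np
a=cv2.imread("pics/scene0.png");b=cv2.imread("pics/top0.png")
cv2.imwrite("pics/a.png",cv2.resize(a[120:320,150:470],None,fx=2.5,fy=2.5))
cv2.imwrite("pics/b.png",cv2.resize(b[110:330,180:480],None,fx=2.6,fy=2.6))
```

```text
(no output)
```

View pics/a.png

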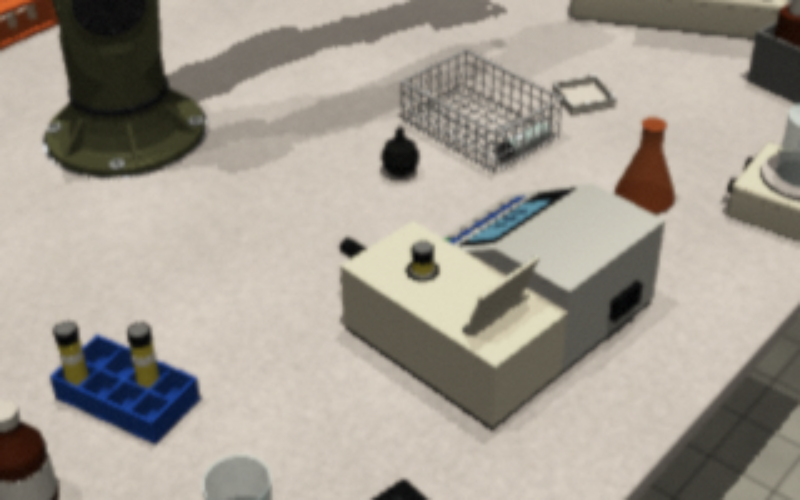

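View pics/b.png

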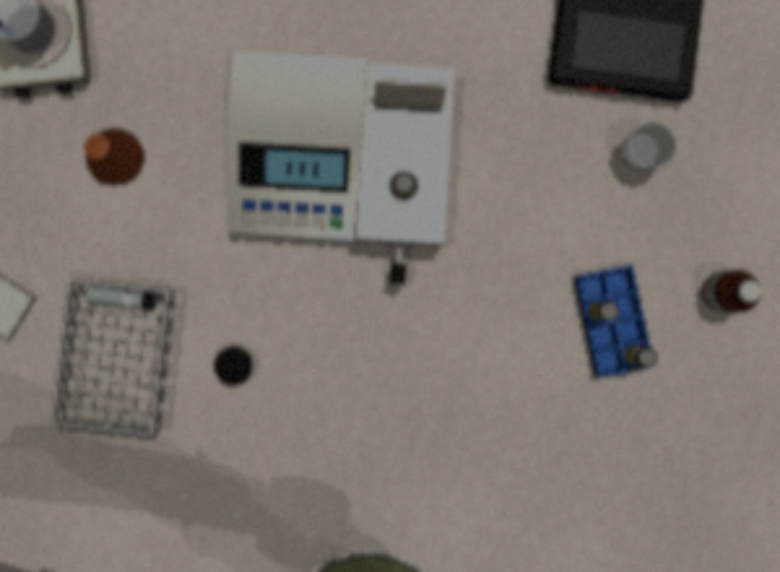

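The overview shows the basket on the left (crop b about (115,360)), with the used vial at its far end. The photometer is nearly square to the base, the vial is at crop (403,185) and the knob at (398,272). Next I fit the photometer and basket, then hover for a wrist view.

```bash
cat >> h.py <<'E'
def quat(yaw):
    q=(R.from_euler("z",yaw)*R.from_euler("x",np.pi)).as_quat();return [q[3],q[0],q[1],q[2]]
E
python3 - <<'E'
from h import *
def rect(q,n):
    c,s,a=cv2.minAreaRect((q[:,:2]*1000).astype(np.float32));print(n,len(q),np.round(c),np.round(s),round(a,1))
for c in("top","scene"):
    im,d=vision.grab_frame(c);P=cloud(c,d)
    x,y,z=P[...,0],P[...,1],P[...,2];ok=d>0
    reg=ok&(x>.45)&(x<.85)&(y>-.2)&(y<.22)
    k=cv2.morphologyEx((reg&(abs(z-.1)<.009)&(y<.03)).astype(np.uint8),cv2.MORPH_OPEN,np.ones((3,3)))>0
    rect(P[k],c+" comp")
    k=cv2.morphologyEx((reg&(abs(z-.13)<.009)).astype(np.uint8),cv2.MORPH_OPEN,np.ones((3,3)))>0
    rect(P[k],c+" head")
    k=ok&(x>.25)&(x<.55)&(y>.23)&(y<.46)&(z>.055)&(z<.085)
    rect(P[k],c+" rim")
    k=ok&(x>.43)&(x<.52)&(y>-.1)&(y<-.02)&(z>.045)&(z<.09)
    print("knob",k.sum(),np.median(P[k],0).round(3),P[k].min(0).round(3),P[k].max(0).round(3))
for yaw in(np.pi/2,-np.pi/2):
    q=ctrl.ik([.56,-.06,.36],quat(yaw));print(yaw,None if q is None else np.round(q,2))
ctrl.movep([.5,-.06,.36],quat(np.pi/2 if ctrl.ik([.5,-.06,.36],quat(np.pi/2)) is not None else -np.pi/2))
ctrl.pause(.3)
im,d=vision.grab_frame("wrist");P=cloud("wrist",d);np.save("w.npy",P);cv2.imwrite("pics/w1.png",im)
for t in("vial","knob","bush"):
    for m in models.masks_of("wrist",t)[:2]:
        q=P[m["mask"]&(d>0)]
        if len(q): print(t,round(m["p"],2),np.round(m["point"]),len(q),np.median(q,0).round(3),np.percentile(q,2,0).round(3),np.percentile(q,98,0).round(3))
print(get_state()["time"],np.round(get_state()["qpos"],2))
E
```

```text
top comp 1906 [675. -51.] [141. 241.] 85.6
top head 1709 [717.  55.] [242. 172.] 85.1
top rim 300 [402. 347.] [144. 201.] 83.3
knob 45 [ 0.509 -0.05   0.074] [ 0.494 -0.058  0.061] [ 0.52  -0.04   0.083]
scene comp 2367 [677. -46.] [159. 249.] 88.2
scene head 1701 [735.  48.] [284. 157.] 72.6
scene rim 287 [403. 350.] [151. 211.] 83.4
knob 45 [ 0.509 -0.052  0.072] [ 0.497 -0.06   0.059] [ 0.52  -0.037  0.078]
1.5707963267948966 [-0.27  0.36  0.51  1.38 -0.17  1.45  0.24]
-1.5707963267948966 [-0.58  0.51  1.15  1.39 -0.47  1.53 -2.6 ]
vial 0.8 [426. 159.] 650 [ 0.625 -0.055  0.135] [ 0.616 -0.069  0.095] [ 0.64  -0.044  0.137]
knob 0.76 [330. 148.] 519 [ 0.514 -0.048  0.073] [ 0.496 -0.058  0.065] [ 0.547 -0.038  0.077]
bush 0.95 [478.  98.] 46597 [0.68  0.015 0.102] [ 0.553 -0.111  0.05 ] [0.794 0.111 0.159]
4.1333 [-0.27  0.24  0.45  1.53 -0.11  1.4   0.19]
```

View pics/w1.png

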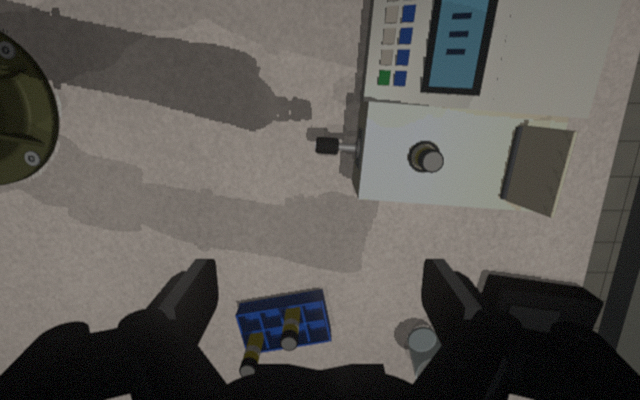

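The wrist view shows the vial cap at about (430,160), clear of the lid at (540,165), and the knob at (330,146). The vial-to-knob line gives a photometer yaw of -4.5°, which agrees with the rectangle fit. I refine from this cloud and then grasp.

```bash
cat >> h.py <<'E'
YAW=np.radians(-4.5); AX=np.array([np.cos(YAW),np.sin(YAW),0])
E
python3 - <<'E'
from h import *
P=np.load("w.npy");x,y,z=P[...,0],P[...,1],P[...,2]
k=(abs(x-.627)<.03)&(abs(y+.057)<.03)&(z>.127)&(z<.145)
q=P[k];(cx,cy),r=cv2.minEnclosingCircle((q[:,:2]*1000).astype(np.float32));print("cap",k.sum(),cx,cy,r,np.median(q,0),q.mean(0))
c=np.array([(cx*.5/1000+q[:,0].mean()*.5),(cy*.5/1000+q[:,1].mean()*.5)])
k=(abs(z-.1)<.006)&(y<.02)&(x>.54)&(x<.72)
print(cv2.minAreaRect((P[k][:,:2]*1000).astype(np.float32)),np.median(z[k]))
o=quat(np.pi/2+YAW)
ctrl.movep([*c,.20],o)
ctrl.movel([*c,.104],max_speed=.1)
s=get_state();print(s["tcp_pos"],s["contact_force"],s["time"])
ctrl.close_gripper(50);s=get_state();print(s["tcp_pos"],s["contact_force"],s["width"],s["gripper_force"])
ctrl.movel([*c,.26],max_speed=.12)
s=get_state();print(s["tcp_pos"],s["contact_force"],s["width"],s["time"])
im,d=vision.grab_frame("scene");cv2.imwrite("pics/s2.png",cv2.resize(im[100:300,180:440],None,fx=2.5,fy=2.5))
E
```

```text
cap 454 628.4956665039062 -56.83319854736328 13.276158332824707 [ 0.62717632 -0.05580669  0.13576436] [ 0.6273581  -0.05599481  0.13533548]
((639.6333618164062, -49.06061553955078), (137.36520385742188, 170.95989990234375), 85.71934509277344) 0.10063490429897257
[ 0.62840058 -0.05658424  0.10474941] [ 0.2887682  -1.00182648  0.37045966] 6.075
[ 0.62825715 -0.05649695  0.10441842] [-0.5149711  -0.50776613  3.86872638] 0.023923010950389532 48.87675940990448
[ 0.62755822 -0.05625228  0.25917162] [ 0.63387101 -0.01382996 -0.41951754] 0.023952425263260267 8.125
```

View pics/s2.png

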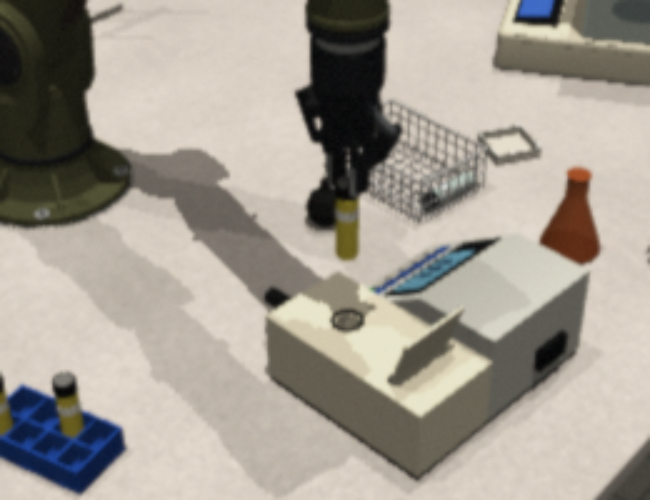

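The vial is gripped and hangs upright, clear of the empty well at crop (347,318). Next it goes into the basket.

Run:
```python
from h import *
c=[.387,.349]
best=min((a for a in (np.pi/2+YAW,np.radians(83.3),np.radians(120),np.radians(150)) if ctrl.ik([*c,.26],quat(a)) is not None),key=lambda a:np.abs(np.array(ctrl.ik([*c,.26],quat(a)))-get_state()["qpos"]).max())
print(best);ctrl.movep([*c,.24],quat(best))
ctrl.movel([*c,.085],max_speed=.12)
f0=np.array(get_state()["contact_force"])
zt=.075
while zt>.062:
    ctrl.movel([*c,zt],max_speed=.03)
    s=get_state();f=np.array(s["contact_force"])-f0;print(zt,s["tcp_pos"][2].round(4),f.round(1))
    if f[2]>2.5: break
    zt-=.0015
im,d=vision.grab_frame("scene");cv2.imwrite("pics/s3.png",cv2.resize(im[110:230,240:440],None,fx=4,fy=4))
print(s["time"])
```

```text
2.6179938779914944
0.075 0.0748 [-0.7  0.5  0.3]
0.0735 0.0735 [ 0.5  0.7 -0.3]
0.072 0.0719 [ 0.9  1.  -0.3]
0.0705 0.0704 [0.4 0.4 0.3]
0.06899999999999999 0.0689 [0.6 0.6 0.1]
0.06749999999999999 0.0683 [-1.1 -0.1  8.4]
13.075
```

View pics/s3.png

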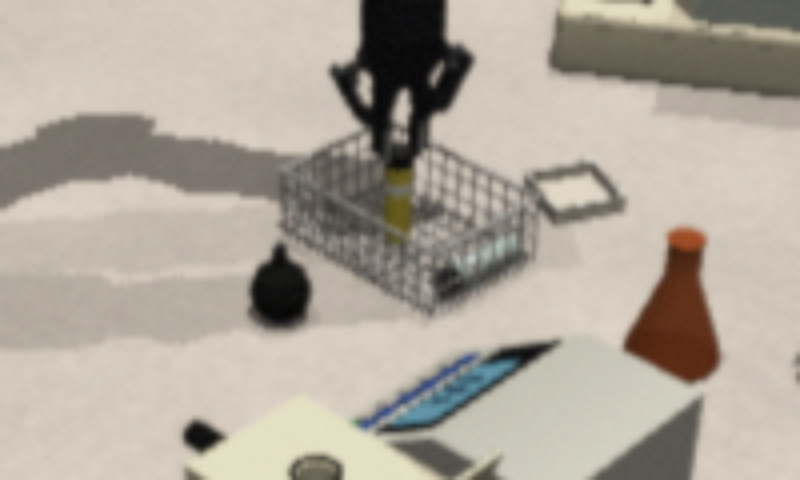

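The vial met the floor exactly where expected (TCP z 0.068) and stands inside the basket. I release it, then go to the knob and re-measure it on the way.

Run:
```python
from h import *
c=[.387,.349]
ctrl.movel([*c,.0685],max_speed=.03)
ctrl.ungrasp();ctrl.pause(.2)
ctrl.movel([*c,.20],max_speed=.15)
h=np.array([.511,-.048])
ok=[(np.abs(np.array(q)-get_state()["qpos"]).max(),a) for a in (YAW,YAW+np.pi,YAW-np.pi) if (q:=ctrl.ik([*(h-[.06,0]),.25],quat(a))) is not None and ctrl.ik([*(h-[.05,0]),.045],quat(a)) is not None]
a=min(ok)[1];print(ok,a)
np.save("a.npy",a)
ctrl.movep([*(h-[.03,0]),.25],quat(a));ctrl.pause(.2)
im,d=vision.grab_frame("wrist");cv2.imwrite("pics/w4.png",im);P=cloud("wrist",d)
x,y,z=np.moveaxis(P,-1,0)
for m in models.masks_of("wrist","knob")[:1]:
    q=P[m["mask"]&(d>0)];print(m["p"],np.median(q,0).round(4),np.percentile(q,2,0).round(4),np.percentile(q,98,0).round(4))
k=(d>0)&(x>.46)&(x<.526)&(abs(y+.048)<.025)&(z>.055)&(z<.085);q=P[k]
if len(q):
    u=(q-[*h,0])@AX;v=(q-[*h,0])@np.array([-AX[1],AX[0],0]);print("along",np.percentile(u,[1,50,99]).round(4),"across",np.percentile(v,[2,50,98]).round(4),"z",np.percentile(q[:,2],[50,98]).round(4))
im,d=vision.grab_frame("scene");cv2.imwrite("pics/s4.png",im);P=cloud("scene",d)
for t in("basket","vial","used_vial"):
    for m in models.masks_of("scene",t)[:2]:
        q=P[m["mask"]&(d>0)];print(t,round(m["p"],2),np.round(m["point"]),np.median(q,0).round(3))
print(get_state()["time"])
a=cv2.imread("pics/w4.png");b=im[110:230,240:440]
o=np.vstack([cv2.resize(a,(480,300)),cv2.resize(b,(480,288))]);cv2.imwrite("pics/c4.png",o)
```

```text
[(np.float64(1.615236184339869), np.float64(-0.07853981633974483)), (np.float64(1.3024478534137365), np.float64(3.0630528372500483)), (np.float64(1.3024478534137365), np.float64(-3.220132469929538))] -3.220132469929538
0.85 [ 0.5114 -0.0479  0.0732] [ 0.4944 -0.0569  0.0656] [ 0.5458 -0.037   0.0773]
along [-0.0168 -0.0034  0.0133] across [-0.0104  0.0001  0.0105] z [0.0742 0.0773]
basket 0.84 [340. 170.] [0.428 0.324 0.008]
vial 0.7 [339. 153.] [0.396 0.343 0.071]
used_vial 0.41 [358. 176.] [0.494 0.328 0.026]
17.2417
```

View pics/c4.png

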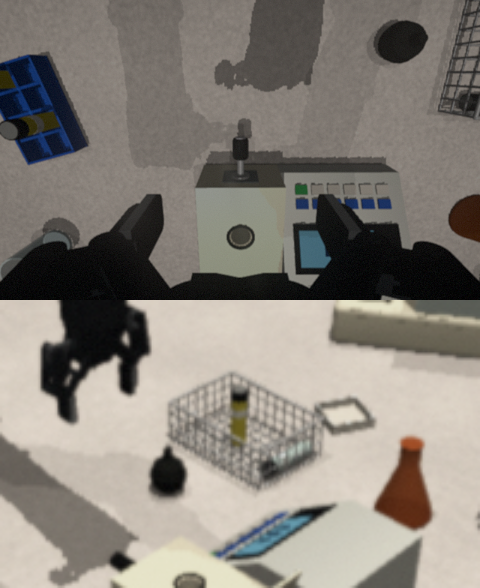

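The vial stands upright in the basket, which hasn't moved. The knob is on its predicted axis at the predicted height, so I grasp and pull.

Run:
```python
from h import *
a=float(np.load("a.npy"));g=np.array([.511,-.048,0])-.002*AX
ctrl.movep([*g[:2],.15],quat(a))
ctrl.movel(list(g+[0,0,.046]),max_speed=.1)
s=get_state();f0=np.array(s["contact_force"]);print(s["tcp_pos"],f0.round(1))
ctrl.close_gripper(80);s=get_state();p0=np.array(s["tcp_pos"]);print(p0,s["width"],s["gripper_force"],np.array(s["contact_force"]).round(1))
cmd=g+[0,0,.046]
def go(u,v=.03):
    ctrl.movel(list(cmd-u*AX),max_speed=v);ctrl.pause(.2);s=get_state()
    t=-(np.array(s["tcp_pos"])-p0)@AX;print(u,"pulled",t.round(4),"force along",((np.array(s["contact_force"])-f0)@AX).round(2),s["width"]);return t
go(.01);go(.02);t=go(.03)
im,d=vision.grab_frame("wrist");im2,_=vision.grab_frame("scene")
cv2.imwrite("pics/w5.png",im);cv2.imwrite("pics/s5.png",im2);np.save("d5.npy",cloud("wrist",d))
o=np.vstack([cv2.resize(im,(480,300)),cv2.resize(im2[190:250,260:360],(480,288),interpolation=cv2.INTER_NEAREST)]);cv2.imwrite("pics/c5.png",o)
print(get_state()["time"])
```

```text
[ 0.50946658 -0.04792784  0.04659774] [ 0.4 -0.3 -0.1]
[ 0.50906088 -0.04833348  0.04652256] 0.013990703088767124 74.15846943855286 [-2.5 -0.1  7. ]
0.01 pulled 0.0083 force along 3.6 0.014358025875220748
0.02 pulled 0.0178 force along 4.53 0.013811036974036598
0.03 pulled 0.0272 force along 6.53 0.014129768582258194
21.7667
```

View pics/c5.png

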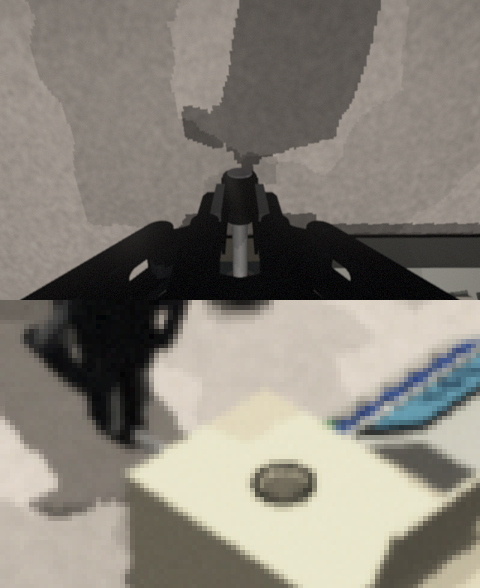

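The pull force fits the spring, but the opening reads 14 mm on a 21 mm knob and no red ring shows yet. I'll check the knob's real position from the depth and a close crop.

Run:
```python
from h import *
im,d=vision.grab_frame("wrist");P=cloud("wrist",d);s=get_state();print(s["tcp_pos"],s["width"],np.array(s["contact_force"]).round(1),s["time"])
h=np.array([.511,-.048,0]);u=(P-h)@AX;v=(P-h)@np.array([-AX[1],AX[0],0]);z=P[...,2]
k=(d>0)&(abs(v)<.004)&(z>.05)&(z<.1)&(u>-.1)&(u<.06)
for b in np.arange(-.07,.04,.004):
    m=k&(u>=b)&(u<b+.004)
    if m.sum()>2: print(round(b,3),m.sum(),np.percentile(z[m],90).round(4),im[m].mean(0).round())
hsv=cv2.cvtColor(im,cv2.COLOR_BGR2HSV);r=(hsv[...,1]>110)&((hsv[...,0]<8)|(hsv[...,0]>172))&(hsv[...,2]>60)
print("red",r.sum(),np.argwhere(r).mean(0) if r.any() else "")
cv2.imwrite("pics/c6.png",cv2.resize(im[200:400,220:420],None,fx=3,fy=3))
```

```text
[ 0.48194488 -0.04632483  0.04659055] 0.014070763441444284 [ 6.7 -2.  -1.3] 21.8167
-0.046 327 0.0748 [53. 53. 55.]
-0.042 172 0.0765 [24. 26. 28.]
-0.038 148 0.0768 [25. 26. 27.]
-0.034 149 0.0769 [23. 24. 26.]
-0.03 147 0.0768 [22. 23. 24.]
-0.026 143 0.0768 [20. 21. 22.]
-0.022 146 0.0769 [22. 23. 23.]
-0.018 127 0.0765 [24. 25. 26.]
-0.014 23 0.0752 [68. 70. 71.]
-0.01 127 0.0709 [89. 91. 93.]
-0.006 119 0.0711 [89. 91. 93.]
-0.002 117 0.0709 [90. 92. 93.]
0.002 116 0.071 [96. 98. 99.]
0.006 109 0.0711 [102. 103. 106.]
0.01 110 0.0709 [102. 104. 106.]
0.014 111 0.0708 [102. 104. 106.]
0.018 110 0.0709 [104. 106. 108.]
0.022 101 0.071 [106. 108. 110.]
0.026 82 0.0709 [102. 104. 106.]
red 0
```

View pics/c6.png

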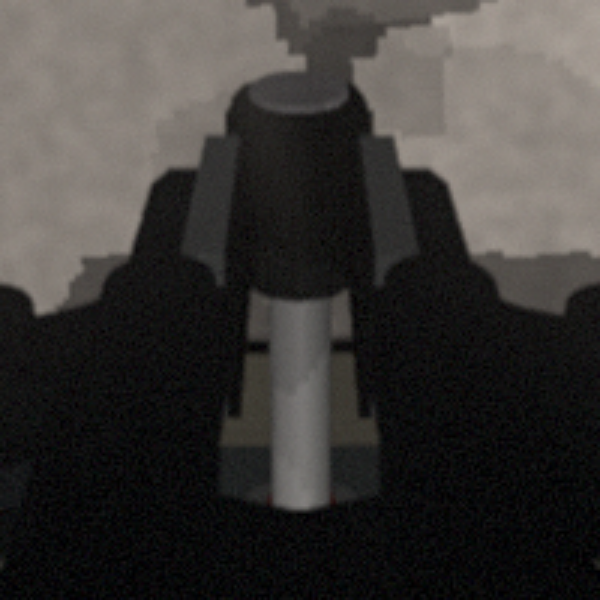

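The pads hold the knob well, across its diameter, and only a trace of red shows low at the bush (crop (270,498) and (333,498)). I pull the last few millimetres and check with the top camera and the depth.

Run:
```python
from h import *
p0=np.array([0.50906088,-0.04833348,0.04652256]);cmd=np.array([.511,-.048,.046])-.002*AX
h=np.array([.511,-.048,0])
def meas():
    im,d=vision.grab_frame("wrist");P=cloud("wrist",d);s=get_state()
    u=(P-h)@AX;v=(P-h)@np.array([-AX[1],AX[0],0]);z=P[...,2]
    k=(d>0)&(abs(v)<.005)&(u<.03)&(u>-.06);f=k&(z>.06)&(z<.072)&(u<-.03)
    t=k&(abs(v)<.002)&(z>.0735)
    print("pulled",(-(np.array(s["tcp_pos"])-p0)@AX).round(4),"frontface",f.sum(),np.median(u[f]).round(4),"knob top",np.percentile(u[t],[1,99]).round(4),np.array(s["contact_force"]).round(1))
    return im
meas()
ctrl.movel(list(cmd-.0332*AX),max_speed=.03);ctrl.pause(.3)
w=meas();im,d=vision.grab_frame("top");P=cloud("top",d)
i=vision.camera_info("top");X=np.array([.511,-.048,.071])+.036*AX;c=np.array(i["mtx"])@(np.array(i["R"])@X+np.array(i["t"]).ravel());c=(c[:2]/c[2]).astype(int);print(c,get_state()["time"])
t=im[c[1]-20:c[1]+20,c[0]-25:c[0]+25]
o=np.hstack([cv2.resize(t,(500,400),interpolation=cv2.INTER_NEAREST),cv2.resize(w[300:400,260:380],(300,400))[:,:]]);cv2.imwrite("pics/c7.png",o)
```

```text
pulled 0.0272 frontface 233 -0.0441 knob top [-0.0432 -0.0145] [ 7.  -3.4 -1.3]
pulled 0.0302 frontface 226 -0.0471 knob top [-0.0461 -0.0173] [ 7.3 -2.  -0.8]
[332 204] 22.525
```

View pics/c7.png

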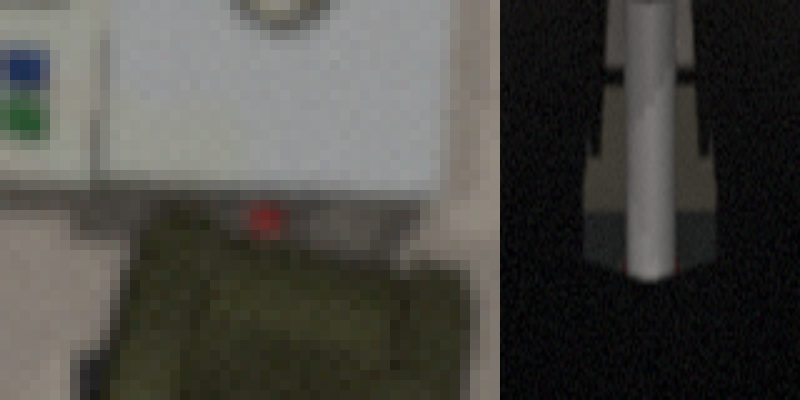

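The top view shows the red ring out at crop (265,220), just in front of the bush, and the knob moved in step with the tool. As a final check I compare against the knob's home position in the earlier cloud.

Run:
```python
from h import *
h=np.array([.511,-.048,0]);P=np.load("w.npy")
u=(P-h)@AX;v=(P-h)@np.array([-AX[1],AX[0],0]);z=P[...,2]
t=(abs(v)<.003)&(z>.0735)&(z<.085)&(abs(u)<.04);print(t.sum(),np.percentile(u[t],[1,99]).round(4))
f=(abs(v)<.02)&(z>.09)&(z<.105)&(u<.06);print("front edge",np.percentile(u[f],1).round(4))
r=(abs(v)<.003)&(u>.012)&(u<.06)
for b in np.arange(.02,.046,.002):
    m=r&(u>=b)&(u<b+.002);print(round(b,3),z[m].max().round(4) if m.any() else None,end="; ")
s=get_state();print(s["time"],s["tcp_pos"],s["width"],s["gripper_force"])
```

```text
121 [-0.0159  0.0393]
front edge 0.043
0.02 0.0713; 0.022 0.0708; 0.024 0.468; 0.026 0.466; 0.028 0.464; 0.03 0.4618; 0.032 0.4593; 0.034 0.457; 0.036 0.4544; 0.038 0.4523; 0.04 0.4498; 0.042 0.4495; 0.044 0.4505; 22.525 [ 0.47893715 -0.04609572  0.04660723] 0.014160003893220918 73.06484699249268
```

```bash
python3 -c "
from station import ticket
print(ticket.close_job())"
```

```text
the job is handed in; nothing more can be done
None
```

The finished vial stands upright in the basket, lowered to its floor before release, and the gripper is holding the reference slide 30.2 mm out with the red ring showing clear of the bush; the job was handed in at about 23 s.

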